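Fold out the hook and hang up the sprocket

ROBOT

A 7-joint arm with a two-finger parallel gripper is mounted at the origin on the work surface. World frame = base frame: x ahead of the robot, y to its left, z up, the work surface at z = 0. Lengths are in m, angles in rad, forces in N, time in s.
With the tool pointing down it reaches from about 0.425 to 0.825 m from the base axis. Payload 3.6 kg.
Tool frame: the origin (TCP) lies between the finger pads; the fingertips stand 11 mm ahead of it and the grasp point (between the pads) lies 8 mm behind it; z points along the fingers, y is the line along which they close (so a half turn about z gives the same grasp; the last joint's range is limited). The gripper opens to 93 mm and grips with 3 to 60 N. Pads are 15 mm wide; open, the fingers measure 128 mm over their backs; the gripper's body (75 mm by 188 mm) begins 65 mm behind the grasp point.
Start: joints at [1.24, 0.615, -0.013, 1.423, 0.008, 1.103, -0.04], TCP at [0.195, -0.62, 0.23] pointing down, gripper open.
Joint ranges: [-3.12, 3.12], [-0.3, 2.06], [-1.34, 1.32], [0.26, 2.42], [-1.36, 4.5], [0.01, 1.98], [-2.84, 2.84]. Speed limits (rad/s): [2.79, 2.79, 3.14, 3.14, 3.14, 3.14, 3.14].

INTERFACE

Orientations are given as a unit quaternion [w, x, y, z].
In Python, from plant import get_obs, read_camera, job_done gives the robot as it stands.
- The arm moves only by the shell command python3 -m crank 'ROWS' [FORCE]. ROWS is JSON, a list of rows, each a list of 7 numbers: the turn, a rotation vector about the tool's x, y, z in units of 5 degrees (1.0 is 5 degrees), then the shift along the tool's x, y, z in units of 30 mm (1.0 is 30 mm), then the closure, from 0 (fully open) to 1 (shut). In form: [[wx, wy, wz, x, y, z, gripper], ...]. A call has exactly 5 rows; each row shifts and turns the commanded pose from where the row before left it, along the tool's axes as they then stand; what a row does not reach is not made up. A row lasts 1/8 s, in which the tool goes at most 62.5 mm and 10.7 degrees, less where a joint would pass 70% of its speed; a pose out of reach is approached as far as the arm can. A call is refused whole if a number of a shift passes 1 or a number of a turn 1, either way. A call with a gripper value outside its range is refused whole. The fingers move at their own pace and stop on an object; FORCE is the grip in N (left out, the last holds). Time passes only in rows, so rows that do not move let the fingers close, or fill a call up. It gives the time, the measured TCP pose, the force, the opening and the grip force at its end, in the units of the state.
- get_obs(): the state, without advancing time (a new reading comes with each control period).
- read_camera(name): name is "scene" or "top" or "wrist"; returns a dict with "frame" (384x512x3 uint8, red, green, blue), "fx", "fy", "cx", "cy" (pixels), "position" and "rotation" of the camera in the world. Camera axes: x right, y up, looking along -z (the intrinsics and any distortion apply to the point x, -y, -z); pixel columns grow to the right and rows downward; lengths in m; the calibration is good to about 2 mm. The wrist camera is an equidistant fisheye: a pixel r from the principal point sees the ray r / f radians off the axis. A picture is of the moment at which its call begins. There is no depth.
- job_done(): hands the job in; it is judged then, once.
The state is a dict: "time_s": time; "qpos": joint angles; "joint_velocities": joint speeds; "joint_efforts": joint torques, N m; "ee_pos": TCP position; "eef_rot": TCP orientation; "contact_force": force on the tool from outside, world axes, zero at the start; "wrist_torque": the same for the moment, N m; "width": finger opening in m; "grip_force": force on a finger pad.
Only numpy, scipy, OpenCV 4.12 (cv2) and the standard library are available. Lean on these libraries where they do the work, as an engineer would, in place of code of your own. Each camera call takes 0.05 s, during which the arm holds its last target. There are 200 camera calls.

TASK

Swing the folded hook on the side of the blue small-parts cabinet fully out to its stop. Then take the gold sprocket out of the wooden rack and hang it by its bore on the hook, settled down in the notch of the bar; feel for the notch with a light touch, without pressing hard or letting the sprocket drop, and leave the other things where they are.

Things in the scene. Friction and masses are not known exactly. Their poses are not given: they have to be found in the camera images.
- cabinet: Blue small-parts cabinet, fixed, 170 (x) x 300 (y) x 235 (z) mm; origin at the centre of its underside. Drawer fronts on its -x face. The fold-out hook is screwed to its -y side wall: a 50 x 75 mm steel plate with two lugs that hold an upright hinge pin; lugs reach 23 mm above and below the pivot point and 9 mm around it.
- hook_pivot (a point): Where the hinge pin crosses the hook's bar: fixed, 195 mm above the table, 28 mm out from the wall. Axes as the cabinet's: -y straight out of the wall, z up. Bar 10 mm wide, 12 high (6 above and below this level); square notch across its top, 11 wide, 5 deep, centred 58 mm from the pin; red post at 120 mm, 12 thick, 24 tall above the bar. The first 30 mm is a clamp sleeve, 18 high.
- hook (a joint): Swing of the hook, rad: 0 folded along the wall (bar towards the pivot's -x), grows as it swings out (counter-clockwise from above), 1.571 at its stop (bar towards -y). Friction hinge: 2 N at the post moves it. The stop is firm. The bar is clamped in its sleeve pulled out or pushed in by up to 12 mm from the figures given, notch and post together; this is not measured, so feel for it.
- sprocket_center (a point): Centre of the gold sprocket, an upright toothed ring: 157 mm across, 8 mm thick, plain 64 mm bore, solid metal between; 0.32 to 0.5 kg. y axis along its bore, z up to its topmost rim. It stands on edge in one slot of the wooden rack (slot 30 mm deep, 10.6 mm wide, floor 6 mm above the table); a dark sprocket and a bright brake disc of its size stand 70 mm away in the other slots.
- dark_sprocket: Dark steel sprocket on edge in the rack, 157 mm across, 8 mm thick, origin at its centre; stays there.
- brake_disc: Bright drilled brake disc on edge in the rack, 157 mm across, 8 mm thick, origin at its centre; stays there.
- hub: Bare aluminium hub standing on end, 54 mm across, 86 mm tall, origin under its foot; stays there.
- oil: White oil bottle with red cap, 48 mm across, 130 mm tall, origin under its foot; stays there.
- nipple_jar: Glass jar with steel lid, 60 mm across, 70 mm tall, origin under its foot; stays there.
- mug: White mug, 76 mm across, 90 mm tall, origin under its foot; stays there.
- spoke_driver: Screwdriver lying on the bench near the blue spoke tray; stays there.
- mallet: Hammer lying at the back of the bench; stays there.
There are look-alikes about, which are no part of the job. Of the things that look like the part that bears sprocket_center, the smaller one is meant.

How it is judged:
By the outcome, as a careful person would: the job done as asked, in the order asked, and still so for the second after the job is handed in, with the robot touching nothing.
It also fails if it takes over 72 s, if anything falls off the work surface, if the arm or the gripper's body presses on something with over 40 N, if the wrist force passes 120 N, or if a joint passes its speed limit or range.

## Working session

There is one attempt and no reset: what is moved stays moved. The work goes in short steps, Python scripts to look and compute and a shell command to move; the robot and the scene stay as the last step left them, time stands still between calls to the robot, and variables do not carry over. Pictures are saved under pics/ and viewed, at most 13 in all, crops included, and the job is handed in when it is done.

```bash
mkdir -p pics; ls
python3 - <<'E'
from plant import *
import cv2
o=get_obs(); print({k:(v if not hasattr(v,'tolist') else v.tolist()) for k,v in o.items()})
for n in ("scene","top","wrist"):
    c=read_camera(n); cv2.imwrite(f"pics/{n}0.png",c["frame"][:,:,::-1]); print(n,c["fx"],c["fy"],c["cx"],c["cy"],c["position"],c["rotation"])
    print([k for k in c])
E
```

```text
pics
{'time_s': 0.0, 'qpos': [1.2394947501620908, 0.6159138722683054, -0.012625790429193888, 1.424888600244004, 0.008101402846185981, 1.1033794050559016, -0.0404198014661494], 'joint_velocities': [0.0007088834166039435, 0.0011773804331269972, 0.0015730829185578057, -0.0005493740405780705, 0.0015601468201122493, -0.0020486782026539205, -0.00018523874198707733], 'joint_efforts': [-0.0006804507574997842, -45.89384078979492, 0.20893183071166277, -16.574628353118896, -0.06111495662480593, 0.020507751032710075, 0.0002480770490365103], 'ee_pos': [0.19485390208743786, -0.6193124964591399, 0.22848798651508473], 'eef_rot': [-0.0012523182577679074, 0.9884044895724451, 0.1518385761850523, -0.00020850446505524134], 'contact_force': [-0.626068701097973, 0.32754963589908365, 0.52935136058479], 'wrist_torque': [-0.04173470712674132, 0.025721168172000434, 0.026561360920820547], 'grip_force': 0.0, 'width': 0.09303524439796777}
scene 400.3519916600248 400.3519916600248 256.5493616573146 197.53478679920536 [1.11696821 0.63318869 1.01250937] [0.33262776 0.13500271 0.34750556 0.86624068]
['frame', 'fx', 'fy', 'cx', 'cy', 'position', 'rotation']
top 478.9537206381727 478.9537206381727 255.8202035866682 194.46100268309755 [ 0.28442052 -0.00603679  1.69824095] [-0.70492682 -0.05003158  0.05410479  0.70544149]
['frame', 'fx', 'fy', 'cx', 'cy', 'position', 'rotation']
wrist 297.3186396354542 297.3186396354542 255.0867510470484 191.00604047286913 [ 0.26739235 -0.59793142  0.38381488] [ 0.79879494 -0.11050771  0.08221837 -0.58562345]
['frame', 'fx', 'fy', 'cx', 'cy', 'position', 'rotation']
```

View pics/scene0.png

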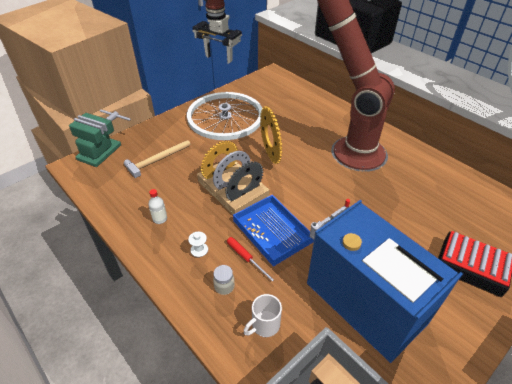

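View pics/top0.png

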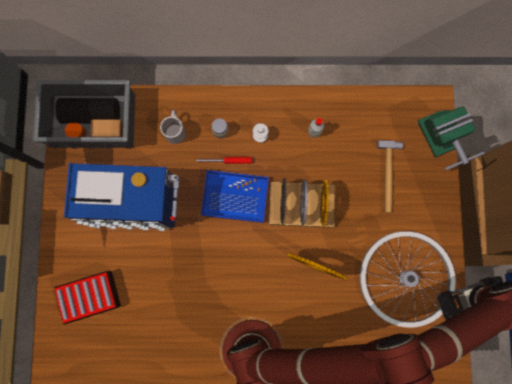

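The scene view shows the rack at about (235,180) with its gold sprocket as the rear disc at (220,157). A larger gold look-alike stands at (270,135). The cabinet is at (375,270) and the hook's red post at (347,204). In the top view (right is -y, up is +x) the rack's gold sprocket is at (328,202) and the hook is at the cabinet's right side, x≈175, y 175–228.

```bash
cat > h.py <<'E'
import numpy as np, cv2
from plant import *
from scipy.spatial.transform import Rotation as R
def rot(q): q=np.asarray(q,float); return R.from_quat([q[1],q[2],q[3],q[0]]) 
def ray(c,u,v,fish=False):
    a=(u-c["cx"])/c["fx"]; b=(v-c["cy"])/c["fy"]
    if fish:
        r=np.hypot(a,b); s=np.sin(r)/max(r,1e-9); d=np.array([a*s,-b*s,-np.cos(r)])
    else: d=np.array([a,-b,-1.])
    d=rot(c["rotation"]).apply(d); return np.array(c["position"]),d/np.linalg.norm(d)
def atz(c,u,v,z,fish=False):
    p,d=ray(c,u,v,fish); return p+d*(z-p[2])/d[2]
def tri(r1,r2):
    (p,d),(q,e)=r1,r2; A=np.stack([d,-e],1); s=np.linalg.lstsq(A,q-p,rcond=None)[0]
    a=p+d*s[0]; b=q+e*s[1]; return (a+b)/2,np.linalg.norm(a-b)
def pix(c,P,fish=False):
    v=rot(c["rotation"]).inv().apply(np.asarray(P)-c["position"]); v=v*[1,-1,-1]
    if fish:
        t=np.arctan2(np.hypot(v[0],v[1]),v[2]); n=v[:2]/np.hypot(v[0],v[1]); return n*t*c["fx"]+[c["cx"],c["cy"]]
    return v[:2]/v[2]*c["fx"]+[c["cx"],c["cy"]]
E
python3 - <<'E'
from h import *
S=read_camera("scene");T=read_camera("top")
import pickle; pickle.dump((S,T),open("st.pkl","wb"))
def crop(c,x,y,w,h): return cv2.resize(c["frame"][y:y+h,x:x+w,::-1],(400,300),interpolation=cv2.INTER_CUBIC)
m=np.vstack([np.hstack([crop(S,195,130,80,60),crop(S,300,190,80,60)]),np.hstack([crop(T,265,172,80,60),crop(T,120,165,80,60)])])
cv2.imwrite("pics/m1.png",m)
for n,c in(("S",S),("T",T)):
    hsv=cv2.cvtColor(c["frame"],cv2.COLOR_RGB2HSV)
    for nm,lo,hi in(("gold",(18,130,60),(32,255,255)),("red",(0,150,60),(6,255,255)),("blue",(105,120,30),(125,255,255))):
        k=cv2.inRange(hsv,lo,hi); N,_,st,ce=cv2.connectedComponentsWithStats(k)
        print(n,nm,[(st[i].tolist(),ce[i].round(1).tolist()) for i in range(1,N) if st[i][4]>12])
E
```

```text
S gold [([261, 106, 21, 58, 714], [271.0, 134.7]), ([201, 141, 37, 38, 541], [215.1, 156.9]), ([226, 161, 9, 8, 35], [230.4, 164.8]), ([343, 234, 18, 16, 218], [351.7, 241.6])]
S red [([149, 189, 8, 8, 52], [152.9, 192.3]), ([345, 199, 5, 8, 30], [347.1, 202.2]), ([442, 231, 70, 56, 1190], [477.2, 259.4]), ([227, 237, 26, 25, 253], [238.8, 248.6])]
S blue [([93, 0, 173, 115, 10540], [184.8, 46.0]), ([430, 0, 11, 4, 14], [435.1, 1.2]), ([446, 0, 29, 61, 469], [460.1, 28.7]), ([486, 0, 9, 3, 14], [490.1, 0.9]), ([496, 2, 16, 6, 23], [504.0, 4.7]), ([444, 4, 14, 5, 15], [450.5, 6.1]), ([483, 16, 29, 10, 38], [496.7, 20.8]), ([210, 35, 16, 5, 47], [218.4, 36.6]), ([484, 34, 19, 7, 25], [492.9, 36.9]), ([504, 34, 8, 10, 20], [508.2, 40.2]), ([233, 195, 230, 167, 13937], [353.0, 270.4])]
T gold [([6, 159, 20, 40, 183], [15.6, 177.0]), ([132, 173, 14, 13, 138], [138.3, 179.2]), ([321, 180, 9, 47, 249], [324.9, 202.1]), ([10, 202, 13, 23, 117], [16.3, 212.0]), ([0, 222, 22, 55, 354], [10.9, 247.6]), ([0, 239, 5, 13, 24], [1.4, 244.5]), ([287, 253, 60, 27, 269], [316.7, 265.7]), ([0, 277, 18, 107, 629], [8.2, 327.7])]
T red [([316, 118, 7, 7, 39], [318.7, 121.1]), ([223, 157, 29, 7, 194], [237.4, 160.0]), ([54, 272, 62, 52, 1205], [85.5, 297.2]), ([452, 290, 60, 65, 1685], [486.1, 322.9]), ([223, 321, 57, 63, 1531], [245.9, 351.6]), ([425, 334, 32, 36, 667], [442.2, 350.1]), ([302, 340, 124, 44, 3559], [367.1, 367.1]), ([421, 348, 10, 21, 92], [425.5, 357.8]), ([259, 356, 43, 28, 888], [279.1, 370.3]), ([413, 376, 20, 8, 85], [424.5, 380.6])]
T blue [([65, 164, 108, 62, 3615], [123.9, 195.6]), ([202, 171, 66, 51, 2707], [234.3, 196.4]), ([506, 274, 6, 8, 42], [508.7, 277.2]), ([510, 330, 2, 12, 13], [510.9, 335.2])]
```

View pics/m1.png

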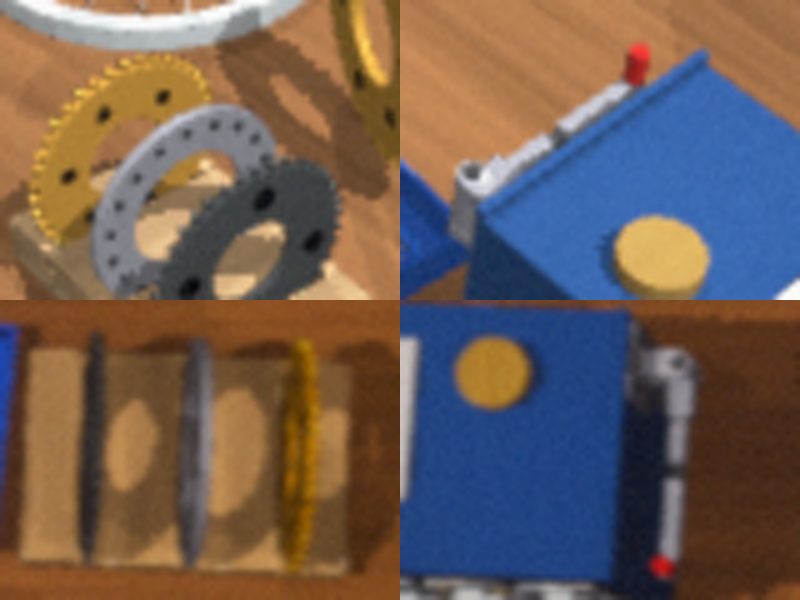

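Run:
```python
from h import *
import pickle; S,T=pickle.load(open("st.pkl","rb"))
np.set_printoptions(precision=4,suppress=True)
for n,t,s,z in(("post",(172.6,217.5),(348,200),.225),("notch",(174.6,199),(332,217.6),.2),("pivot",(176,177.4),(314.4,224),.218)):
    print(n,tri(ray(T,*t),ray(S,*s)),"T@z",atz(T,*t,z),"S@z",atz(S,*s,z))
# cabinet top right edge (y- wall) from top crop
for u,v in((120+228/5,165+12/5),(120+210/5,165+280/5)): print("cab edge T",atz(T,u,v,.235))
for u,v in((300+308/5,190+53/5),(300+82/5,190+210/5)): print("cab edge S",atz(S,u,v,.235))
for u,v in((325.6,180),(324.6,226.3)): print("spr ext",atz(T,u,v,.0845))
hsv=cv2.cvtColor(T["frame"],cv2.COLOR_RGB2HSV);k=cv2.inRange(hsv,(18,130,60),(32,255,255))
for v in(184,190,195,200,203,206,212,220): 
    u=np.where(k[v,318:335])[0]+318; print(v,u.min(),u.max(),atz(T,u.max()+.5,v,.163)[:2])
hsv=cv2.cvtColor(S["frame"],cv2.COLOR_RGB2HSV);k=cv2.inRange(hsv,(18,130,60),(32,255,255))
N,L,st,ce=cv2.connectedComponentsWithStats(k)
for P in([.5,-.24,.163],): print(pix(S,P),pix(T,P))
```

```text
post (array([0.4306, 0.2442, 0.2225]), np.float64(0.003980309444568518)) T@z [0.4314 0.2421 0.225 ] S@z [0.4315 0.247  0.225 ]
notch (array([0.4917, 0.2439, 0.1965]), np.float64(0.004613625522851125)) T@z [0.4925 0.2414 0.2   ] S@z [0.4929 0.2474 0.2   ]
pivot (array([0.5575, 0.2375, 0.2165]), np.float64(0.003921287002132572)) T@z [0.5584 0.2357 0.218 ] S@z [0.5574 0.2399 0.218 ]
cab edge T [0.5869 0.266  0.235 ]
cab edge T [0.4197 0.2726 0.235 ]
cab edge S [0.4149 0.2776 0.235 ]
cab edge S [0.585  0.2691 0.235 ]
spr ext [ 0.574  -0.2545  0.0845]
spr ext [ 0.4153 -0.2476  0.0845]
184 324 327 [ 0.5467 -0.2483]
190 322 329 [ 0.5269 -0.2544]
195 323 328 [ 0.5105 -0.2507]
200 322 328 [ 0.4942 -0.2503]
203 322 328 [ 0.4844 -0.2501]
206 322 327 [ 0.4746 -0.2467]
212 323 327 [ 0.4551 -0.2462]
220 321 326 [ 0.4292 -0.2424]
[218.085  144.3598] [325.2667 198.2186]
```

```bash
for i in 1; do :; done
python3 -m crank '[[0,0,-1,0,0,-0.25,0],[0,0,-1,0,0,-0.25,0],[0,0,-1,0,0,-0.25,0],[0,0,-1,0,0,-0.25,0],[0,0,-1,0,0,-0.25,0]]' 20
python3 -m crank '[[0,0,-1,0,0,-0.25,0],[0,0,-1,0,0,-0.25,0],[0,0,-1,0,0,-0.25,0],[0,0,-1,0,0,-0.25,0],[0,0,-1,0,0,-0.25,0]]'
python3 -m crank '[[0,0,-1,0,0,-0.25,0],[0,0,-1,0,0,-0.25,0],[0,0,-1,0,0,-0.25,0],[0,0,-1,0,0,-0.25,0],[0,0,0,0.5,0.4,0,0]]'
python3 -m crank '[[0,0,0,1,0.75,0,0],[0,0,0,1,0.75,0,0],[0,0,0,1,0.75,0,0],[0,0,0,1,0.75,0,0],[0,0,0,1,0.75,0,0]]'
python3 -m crank '[[0,0,0,1,0.75,0,0],[0,0,0,1,0.75,0,0],[0,0,0,1,0.75,0,0],[0,0,0,1,0.75,0,0],[0,0,0,1,0.75,0,0]]'
python3 -m crank '[[0,0,0,1,0.75,0,0],[0,0,0,1,0.75,0,0],[0,0,0,0,0,0,0],[0,0,0,0,0,0,0],[0,0,0,0,0,0,0]]'
python3 - <<'E'
from h import *
import pickle
c=read_camera("wrist");c["frame"]; pickle.dump(c,open("w1.pkl","wb")); cv2.imwrite("pics/w1.png",c["frame"][:,:,::-1])
o=get_obs();print(o["ee_pos"],rot(o["eef_rot"]).as_matrix().round(3).tolist(),o["qpos"],o["time_s"]);print(c["position"],rot(c["rotation"]).as_matrix().round(3).tolist())
E
```

```text
time_s: 0.88
ee_pos: [0.195, -0.6199, 0.2672]
eef_rot: [-0.0, 0.932, 0.363, -0.0]
contact_force: [0.8, -0.2, -0.0]
width: 0.0928
grip_force: 0.0
time_s: 1.5
ee_pos: [0.1949, -0.6199, 0.3047]
eef_rot: [-0.0, 0.831, 0.556, 0.0]
contact_force: [-0.2, 0.2, -0.2]
width: 0.0932
grip_force: 0.0
time_s: 2.12
ee_pos: [0.2065, -0.6062, 0.3345]
eef_rot: [0.0, 0.724, 0.69, -0.0]
contact_force: [0.5, 1.6, -0.0]
width: 0.0927
grip_force: 0.0
time_s: 2.75
ee_pos: [0.3282, -0.4579, 0.3344]
eef_rot: [-0.0, 0.723, 0.691, 0.0]
contact_force: [1.0, -0.3, -0.5]
width: 0.0927
grip_force: 0.0
time_s: 3.38
ee_pos: [0.4465, -0.313, 0.3344]
eef_rot: [-0.0, 0.723, 0.691, 0.0]
contact_force: [-0.0, 0.0, -0.5]
width: 0.0926
grip_force: 0.0
time_s: 4.0
ee_pos: [0.4924, -0.259, 0.3345]
eef_rot: [-0.0, 0.724, 0.69, -0.001]
contact_force: [-0.4, 0.1, 0.0]
width: 0.0929
grip_force: 0.0
[ 0.49247435 -0.25903091  0.33454398] [[0.047, 0.999, -0.001], [0.999, -0.047, -0.0], [-0.0, -0.001, -1.0]] [ 0.73070992  0.40969921 -0.43588989  1.51907547  0.17868689  1.25274733
  0.22343413] 4.05
[ 0.49673813 -0.18458616  0.4896548 ] [[0.999, 0.044, 0.015], [-0.047, 0.961, 0.272], [-0.003, -0.272, 0.962]]
```

View pics/w1.png

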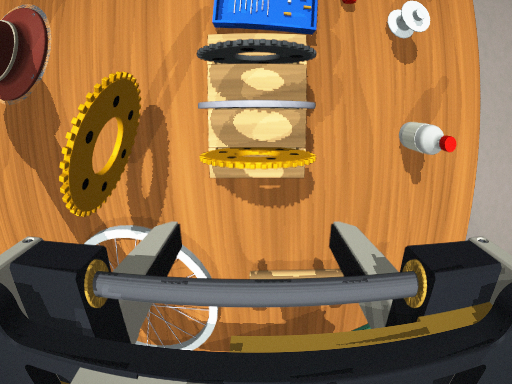

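The wrist view shows the rack from above. The gold sprocket is edge-on from (201,157) to (315,156), the brake disc is at row 104, and the dark sprocket is at row 50.

Run:
```python
from h import *
import pickle; c=pickle.load(open("w1.pkl","rb"))
np.set_printoptions(precision=4,suppress=True)
hsv=cv2.cvtColor(c["frame"],cv2.COLOR_RGB2HSV);k=cv2.inRange(hsv,(18,130,60),(32,255,255))[140:180,190:325]
N,L,st,ce=cv2.connectedComponentsWithStats(k);i=1+np.argmax(st[1:,4]);v,u=np.where(L==i);v+=140;u+=190
for s in(u.min(),u.max()): 
    vv=v[u==s].mean(); print("ext",s,vv,atz(c,s+(-.5 if s==u.min() else .5),vv,.0845,True))
for s in(215,230,245,258,272,287,300):
    w=v[u==s]; z=.0845+np.sqrt(max(0,.0785**2-((s-258)/57*.0785)**2)); print(s,w.min(),w.max(),"bot edge",atz(c,s,w.max()+.5,z,True),"top",atz(c,s,w.min()-.5,z,True)[:2])
```

```text
ext 199 157.0 [ 0.4138 -0.2463  0.0845]
ext 315 157.5 [ 0.5768 -0.2544  0.0845]
215 150 166 bot edge [ 0.4438 -0.2513  0.136 ] top [ 0.4453 -0.2305]
230 148 168 bot edge [ 0.4636 -0.2514  0.1529] top [ 0.4652 -0.2269]
245 147 168 bot edge [ 0.4814 -0.2506  0.1609] top [ 0.4827 -0.2257]
258 147 168 bot edge [ 0.496  -0.2509  0.163 ] top [ 0.4971 -0.2261]
272 147 168 bot edge [ 0.5118 -0.2521  0.1606] top [ 0.5127 -0.2271]
287 148 170 bot edge [ 0.5296 -0.257   0.1521] top [ 0.5303 -0.23  ]
300 150 169 bot edge [ 0.547  -0.2595  0.1376] top [ 0.5474 -0.2349]
```

```bash
python3 -m crank '[[0,0,0,1,0,0,0],[0,0,0,1,0,0,0],[0,0,0,1,0,0,0],[0,0,0,1,0,0,0],[0,0,0,1,0,0,0]]'
python3 -m crank '[[0,0,0,1,-0.2,0,0],[0,0,0,1,-0.2,0,0],[0,0,0,1,-0.2,0,0],[0,0,0,1,-0.2,0,0],[0,0,0,1,-0.2,0,0]]'
python3 -m crank '[[0,0,0,1,-0.2,0,0],[0,0,0,1,-0.2,0,0],[0,0,0,1,-0.2,0,0],[0,0,0,0,0,0,0],[0,0,0,0,0,0,0]]'
python3 - <<'E'
from h import *
import pickle
c=read_camera("wrist"); pickle.dump(c,open("w2.pkl","wb")); cv2.imwrite("pics/w2.png",c["frame"][:,:,::-1])
o=get_obs();print(o["ee_pos"])
for n,P in(("post",(.431,.2445,.225)),("piv",(.558,.2385,.218)),("notch",(.492,.2445,.2))): print(n,pix(c,P,True))
E
```

```text
time_s: 4.68
ee_pos: [0.4997, -0.1081, 0.3347]
eef_rot: [0.0, 0.723, 0.69, -0.0]
contact_force: [-0.3, -0.4, -0.1]
width: 0.0929
grip_force: 0.0
time_s: 5.3
ee_pos: [0.4765, 0.0431, 0.3348]
eef_rot: [0.0, 0.723, 0.69, 0.0]
contact_force: [-0.2, 0.6, 0.3]
width: 0.0926
grip_force: 0.0
time_s: 5.92
ee_pos: [0.4631, 0.1322, 0.3346]
eef_rot: [0.0, 0.723, 0.69, -0.0]
contact_force: [-0.4, 0.7, -0.2]
width: 0.0931
grip_force: 0.0
[0.46313418 0.13199046 0.33452249]
post [212.43576806  69.3749412 ]
piv [351.7137636  73.8483633]
notch [279.59249504  69.40338881]
```

View pics/w2.png

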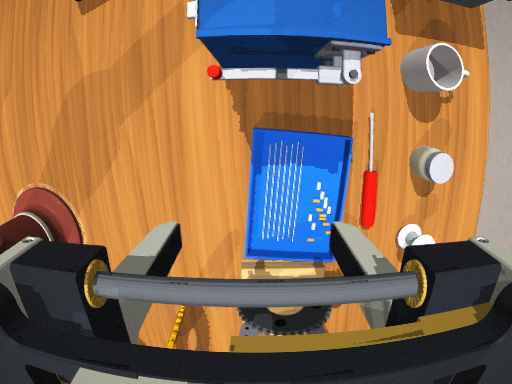

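The wrist view shows the post's red top at (213,72), the bar running right along row 73 with its notch near (281,74), and the pivot ring at (351,75).

Run:
```python
from h import *
import pickle; c=pickle.load(open("w2.pkl","rb"))
np.set_printoptions(precision=4,suppress=True)
k=cv2.inRange(cv2.cvtColor(c["frame"],cv2.COLOR_RGB2HSV),(0,150,60),(8,255,255))[55:90,195:235]
m=cv2.moments(k,True);u,v=195+m["m10"]/m["m00"],55+m["m01"]/m["m00"]; y,x=np.where(k);print(u,v,x.min()+195,x.max()+195,y.min()+55,y.max()+55)
print("post",atz(c,u,v,.223,True))
print("piv",atz(c,351,74.5,.218,True))
row=c["frame"][66:82,268:296].mean(2).astype(int); print(row)
for uu in(276,281,287): print(atz(c,uu,73,.2,True))
```

```text
213.96969696969697 71.64848484848486 207 221 65 79
post [0.432  0.2426 0.223 ]
piv [0.5573 0.2378 0.218 ]
[[ 41  40  46  41  38  44  42  39  42  40  40  44  46  45  41  45  40  43
   42  45  43  44  43  39  45  43  46  41]
 [ 60  71  63  64  61  60  59  58  48  43  42  45  45  42  46  45  41  42
   46  51  56  53  51  47  49  43  41  43]
 [165 166 164 166 163 149 136 111  66  50  48  48  49  50  48  47  51  46
   57 100 118 118 117 115 113 107 105 100]
 [185 177 180 176 176 163 150 124  73  60  56  62  59  58  55  59  56  58
   72 161 202 199 197 194 193 189 184 182]
 [238 239 239 239 239 234 230 186  96  61  61  60  57  58  60  61  60  58
   77 179 227 227 227 227 229 228 227 227]
 [238 240 239 240 235 229 228 189 102  62  63  61  62  64  59  64  59  64
   88 177 227 227 228 229 228 226 226 227]
 [239 240 239 239 236 229 229 191  99  63  61  60  62  61  63  63  65  62
   83 177 227 227 227 226 228 227 228 226]
 [240 239 240 239 238 237 233 195 103  78  86  86  86  84  85  84  80  79
  106 188 228 229 226 227 227 226 227 238]
 [239 240 239 240 239 239 234 182  87  89 102  99  99 100 
[... 247 characters left out ...]
97
  111 181 228 229 227 226 228 230 234 239]
 [230 231 233 232 231 228 219 177  83  86  96  97  97  98  99 102  99 100
  108 173 226 227 227 225 227 234 237 238]
 [150 152 152 153 156 150 141 117  67  65  78  82  76  81  84  83  87  86
   89 106 137 138 141 155 166 172 175 177]
 [ 92  92  90  90  88  89  84  77  79  80  81  80  82  78  74  72  68  69
   67  70  75  73  74  81  86  83  83  83]
 [100  96  95  89  89  88  87  92  87  94  94  95  95  96  91  87  87  88
   86  89  87  85  83  87  89  81  82  85]
 [100 100  93  92  91  88  86  87  90  92  94  97  98  97  94  88  89  86
   85  86  86  83  85  87  91  89  83  87]]
[0.4884 0.241  0.2   ]
[0.4932 0.2409 0.2   ]
[0.499  0.2408 0.2   ]
```

```bash
python3 -m crank '[[0,0,-1,1,0,0,0.3],[0,0,1,0,0,0,0.3],[0,0,0,0,0,0,0.3],[0,0,0,0,0,0,0.3],[0,0,0,0,0,0,0.3]]' 12
python3 - <<'E'
from h import *
o=get_obs();M=rot(o["eef_rot"]).as_matrix();print(o["ee_pos"],M.round(4).tolist(),o["width"])
for z in(.26,.216): print((M.T@(np.array([.432,.2426,z])-o["ee_pos"])/.03).round(2))
E
```

```text
time_s: 6.6
ee_pos: [0.4642, 0.1631, 0.3347]
eef_rot: [0.0, 0.723, 0.691, -0.0]
contact_force: [-1.0, -0.2, 0.4]
width: 0.0651
grip_force: 0.0
[0.46416829 0.16311914 0.33466166] [[0.045, 0.999, -0.0], [0.999, -0.045, -0.0003], [-0.0003, -0.0, -1.0]] 0.06510561307462664
[ 2.6  -1.19  2.49]
[ 2.6  -1.19  3.95]
```

```bash
python3 -m crank '[[0,0,0,0.87,-0.4,0,0.3],[0,0,0,0.87,-0.4,0,0.3],[0,0,0,0.86,-0.39,0,0.3],[0,0,0,0,0,1,0.3],[0,0,0,0,0,1,0.3]]'
python3 -m crank '[[0,0,0,0,0,1,0.3],[0,0,0,0,0,0.5,0.3],[0,0,0,0,0,0.45,0.3],[0,0,0,0,0,0,0.3],[0,0,0,0,0,0,0.3]]'
python3 -m crank '[[0,0,0,0,0,0,0.9],[0,0,0,0,0,0,0.95],[0,0,0,0,0,0,0.95],[0,0,0,0,0,0,0.95],[0,0,0,0,0,0,0.95]]' 12
python3 - <<'E'
from h import *
o=get_obs();print(o["ee_pos"],o["width"],o["grip_force"],o["contact_force"])
c=read_camera("wrist");cv2.imwrite("pics/w3.png",c["frame"][:,:,::-1])
E
```

```text
time_s: 7.22
ee_pos: [0.4319, 0.2436, 0.2743]
eef_rot: [0.0, 0.722, 0.692, 0.001]
contact_force: [0.7, -0.6, -1.5]
width: 0.065
grip_force: 0.0
time_s: 7.85
ee_pos: [0.4323, 0.2438, 0.217]
eef_rot: [0.0, 0.723, 0.691, 0.001]
contact_force: [0.9, -0.1, -0.6]
width: 0.0656
grip_force: 0.0
time_s: 8.48
ee_pos: [0.4318, 0.2434, 0.2162]
eef_rot: [-0.0, 0.723, 0.691, 0.0]
contact_force: [-1.7, 0.3, -0.1]
width: 0.0198
grip_force: 0.0
[0.43175626 0.24337675 0.21619662] 0.019805403698064186 0.0 [-1.69908214  0.32872154 -0.08886422]
```

```bash
python3 -m crank '[[0,0,0,0,0,0,0.95],[0,0,0,0,0,0,0.95],[0,0,0,0,0,0,0.95],[0,0,0,0,0,0,0.95],[0,0,0,0,0,0,0.95]]' 12
```

```text
time_s: 9.15
ee_pos: [0.431, 0.2434, 0.216]
eef_rot: [-0.0, 0.722, 0.691, -0.001]
contact_force: [-4.1, 0.5, 0.8]
width: 0.0112
grip_force: 12.0
```

```bash
python3 -m crank '[[0,0,-1,-0.368,-0.01,0,0.95],[0,0,-1,-0.368,0.016,0,0.95],[0,0,-1,-0.368,0.016,0,0.95],[0,0,0,0,0,0,0.95],[0,0,0,0,0,0,0.95]]' 15
python3 - <<'E'
from h import *
o=get_obs();p=np.array(o["ee_pos"])-[.5575,.238,0];M=rot(o["eef_rot"]).as_matrix();print(p,np.hypot(*p[:2]),np.degrees(np.arctan2(-p[1],-p[0])),np.degrees(np.arctan2(M[1,1],M[0,1])),"F tool",M.T@o["contact_force"],o["wrist_torque"],o["width"])
E
```

```text
time_s: 9.78
ee_pos: [0.4345, 0.2097, 0.2162]
eef_rot: [0.001, 0.627, 0.779, -0.0]
contact_force: [-1.0, -1.4, 0.4]
width: 0.0116
grip_force: 15.0
[-0.12303849 -0.0282723   0.21616787] 0.12624497606074006 12.941019276393828 12.363640449304137 F tool [-1.17102075 -1.29545709 -0.37490628] [-0.48457274  0.11409126 -0.07044794] 0.01161374878072988
```

```bash
python3 -m crank '[[0,0,-1,-0.368,0.016,0,0.95],[0,0,-1,-0.368,0.016,0,0.95],[0,0,-1,-0.368,0.016,0,0.95],[0,0,-1,-0.368,0.016,0,0.95],[0,0,-1,-0.368,0.016,0,0.95]]'
python3 -m crank '[[0,0,-1,-0.368,0.016,0,0.95],[0,0,-1,-0.368,0.016,0,0.95],[0,0,-1,-0.368,0.016,0,0.95],[0,0,-1,-0.368,0.016,0,0.95],[0,0,-1,-0.368,0.016,0,0.95]]'
python3 - <<'E'
from h import *
o=get_obs();p=np.array(o["ee_pos"])-[.5575,.238,0];M=rot(o["eef_rot"]).as_matrix();print(p,np.hypot(*p[:2]),np.degrees(np.arctan2(-p[1],-p[0])),np.degrees(np.arctan2(M[1,1],M[0,1])),"F tool",M.T@o["contact_force"],o["wrist_torque"],o["width"])
E
```

```text
time_s: 10.4
ee_pos: [0.4575, 0.1617, 0.2164]
eef_rot: [0.0, 0.441, 0.897, 0.001]
contact_force: [-1.0, 2.0, -1.0]
width: 0.0116
grip_force: 15.0
time_s: 11.02
ee_pos: [0.4997, 0.1263, 0.2163]
eef_rot: [0.0, 0.237, 0.972, 0.001]
contact_force: [-1.1, 1.3, -0.4]
width: 0.0116
grip_force: 15.0
[-0.05784029 -0.1116989   0.21629077] 0.12578609967744542 62.62382943921353 62.58063743178456 F tool [1.59971386 0.67224399 0.42473168] [ 0.33688846  0.13590807 -0.02674163] 0.011553957194875845
```

```bash
python3 -m crank '[[0,0,-1,-0.368,0.016,0,0.95],[0,0,-1,-0.368,0.016,0,0.95],[0,0,-1,-0.368,0.016,0,0.95],[0,0,-1,-0.368,0.016,0,0.95],[0,0,0,0,0,0,0.95]]'
python3 -m crank '[[0,0,-0.5,-0.18,0,0,0.95],[0,0,-0.4,-0.15,0,0,0.95],[0,0,0,0,0,0,0.95],[0,0,0,0,0,0,0.95],[0,0,0,0,0,0,0.95]]'
python3 - <<'E'
from h import *
o=get_obs();p=np.array(o["ee_pos"])-[.5575,.238,0];M=rot(o["eef_rot"]).as_matrix();print(p,np.hypot(*p[:2]),np.degrees(np.arctan2(-p[1],-p[0])),np.degrees(np.arctan2(M[1,1],M[0,1])),"F tool",M.T@o["contact_force"],o["wrist_torque"],o["width"])
E
```

```text
time_s: 11.65
ee_pos: [0.5426, 0.1129, 0.2162]
eef_rot: [0.001, 0.067, 0.998, 0.001]
contact_force: [1.1, 0.4, -0.5]
width: 0.0114
grip_force: 15.0
time_s: 12.28
ee_pos: [0.5509, 0.1121, 0.2165]
eef_rot: [0.001, 0.026, 1.0, 0.001]
contact_force: [0.3, 3.2, -1.9]
width: 0.0109
grip_force: 15.0
[-0.00656503 -0.12587454  0.21648383] 0.12604562639328484 87.01442245519804 86.98245367919598 F tool [-0.12852736  3.17810383  1.934215  ] [ 0.82152027 -0.32940993 -0.10023837] 0.010886349620467231
```

```bash
python3 -m crank '[[0,0,0,-0.07,0,0,0.95],[0,0,0,-0.07,0,0,0.95],[0,0,0,0,0,0,0.95],[0,0,0,0,0,0,0.95],[0,0,0,0,0,0,0.95]]'
python3 -m crank '[[0,0,0,-0.07,0,0,0.95],[0,0,0,-0.07,0,0,0.95],[0,0,0,0,0,0,0.95],[0,0,0,0,0,0,0.95],[0,0,0,0,0,0,0.95]]'
python3 - <<'E'
from h import *
o=get_obs();p=np.array(o["ee_pos"])-[.5575,.238,0];M=rot(o["eef_rot"]).as_matrix();print(p,np.hypot(*p[:2]),np.degrees(np.arctan2(-p[1],-p[0])),np.degrees(np.arctan2(M[1,1],M[0,1])),"F tool",M.T@o["contact_force"],o["wrist_torque"],o["width"])
E
```

```text
time_s: 12.9
ee_pos: [0.5546, 0.1118, 0.2162]
eef_rot: [-0.0, 0.026, 1.0, 0.001]
contact_force: [-0.7, 5.3, -0.9]
width: 0.0115
grip_force: 15.0
time_s: 13.52
ee_pos: [0.5563, 0.1117, 0.2158]
eef_rot: [-0.003, 0.025, 1.0, 0.0]
contact_force: [-5.5, 3.8, -0.3]
width: 0.0113
grip_force: 15.0
[-0.00120358 -0.12629019  0.21577872] 0.12629592535334463 89.45397393007939 87.09173183848118 F tool [5.71803344 3.49268606 0.32706545] [1.13371798 1.09845566 0.06812271] 0.011302122782580715
```

```bash
python3 -m crank '[[0,0,0,-0.1,0,0,0.95],[0,0,0,0,0,0,0.95],[0,0,0,0,0,0,0.95],[0,0,0,0,0,0,0.95],[0,0,0,0,0,0,0.95]]' 20
python3 - <<'E'
from h import *
o=get_obs();print(o["ee_pos"],o["contact_force"])
E
python3 -m crank '[[0,0,0,-0.1,0,0,0.95],[0,0,0,0,0,0,0.95],[0,0,0,0,0,0,0.95],[0,0,0,0,0,0,0.95],[0,0,0,0,0,0,0.95]]' 20
```

```text
time_s: 14.15
ee_pos: [0.5573, 0.1116, 0.2154]
eef_rot: [-0.005, 0.025, 1.0, -0.0]
contact_force: [-7.9, 4.4, 1.5]
width: 0.0112
grip_force: 20.0
[0.55731003 0.11163837 0.21541291] [-7.86439645  4.37923455  1.500851  ]
time_s: 14.78
ee_pos: [0.5583, 0.1116, 0.2151]
eef_rot: [-0.007, 0.024, 1.0, -0.001]
contact_force: [-11.7, 4.4, 2.8]
width: 0.0114
grip_force: 20.0
```

```bash
python3 -m crank '[[0,0,0,0.2,0,0,0.95],[0,0,0,0,0,0,0.6],[0,0,0,0,0,0,0.5],[0,0,0,0,0,0,0.5],[0,0,0,0,0,0,0.5]]'
python3 -m crank '[[0,0,0,0,0,-0.3,0.5],[0,0,0,0,0,-0.7,0.5],[0,0,0,0,0,-1,0.5],[0,0,0,-0.7,0,-1,0.5],[0,0,0,-1,0,-1,0.5]]'
python3 -m crank '[[0,0,0,-1,0,0,0.5],[0,0,0,-0.5,0,0,0.5],[0,0,0,0,0,0,0.5],[0,0,0,0,0,0,0.5],[0,0,0,0,0,0,0.5]]'
python3 - <<'E'
from h import *
import pickle
c=read_camera("wrist"); pickle.dump(c,open("w4.pkl","wb")); cv2.imwrite("pics/w4.png",c["frame"][:,:,::-1])
o=get_obs();print(o["ee_pos"],rot(o["eef_rot"]).as_matrix().round(4).tolist(),o["qpos"].round(2))
for n,P in(("post",(.555,.112,.225)),("piv",(.5575,.238,.218)),("notch",(.556,.174,.2))): print(n,pix(c,P,True))
E
```

```text
time_s: 15.4
ee_pos: [0.5596, 0.1099, 0.2161]
eef_rot: [0.0, 0.027, 1.0, -0.0]
contact_force: [0.6, 0.7, -0.7]
width: 0.0448
grip_force: 0.0
time_s: 16.02
ee_pos: [0.6103, 0.1081, 0.3385]
eef_rot: [0.001, 0.026, 1.0, 0.0]
contact_force: [1.1, -0.3, 0.3]
width: 0.0462
grip_force: 0.0
time_s: 16.65
ee_pos: [0.6544, 0.1058, 0.3367]
eef_rot: [0.0, 0.026, 1.0, -0.0]
contact_force: [-0.4, 0.3, -1.1]
width: 0.0463
grip_force: 0.0
[0.65446362 0.10565611 0.33672492] [[-0.9986, 0.0523, 0.0004], [0.0523, 0.9986, -0.0002], [-0.0004, -0.0002, -1.0]] [ 0.25  0.71 -0.96  1.18  0.57  1.51  0.9 ]
post [257.44759701  82.1095668 ]
piv [387.50200384  85.8159128 ]
notch [320.51084586  83.95658078]
```

View pics/w4.png

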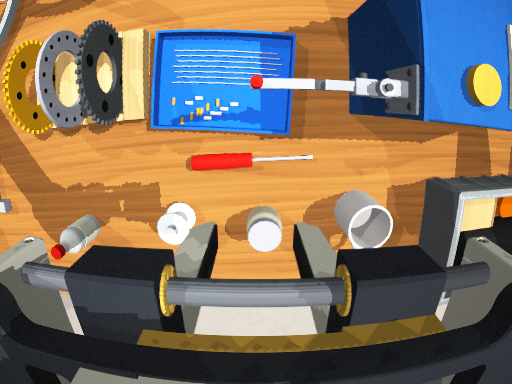

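The hook is out. The red post is at (257,82), the bar runs right along row 85 to the pivot at about (388,88), and the notch is near (322,85).

Run:
```python
from h import *
import pickle; c=pickle.load(open("w4.pkl","rb"))
np.set_printoptions(precision=4,suppress=True)
k=cv2.inRange(cv2.cvtColor(c["frame"],cv2.COLOR_RGB2HSV),(0,150,60),(8,255,255))[65:100,240:275]
m=cv2.moments(k,True);u,v=240+m["m10"]/m["m00"],65+m["m01"]/m["m00"]
print("post",u,v,atz(c,u,v,.223,True))
print(c["frame"][74:98,308:338].mean(2).astype(int))
for uu in(315,320,325): print(uu,atz(c,uu,84.5,.201,True))
print("piv",atz(c,388,88,.218,True))
```

```text
post 256.3577235772358 81.46341463414635 [0.5542 0.1111 0.223 ]
[[ 93  95  97 100  99  99  97  98  98  96  98  97 100  96  98  99  97  99
   99  97  97  96 100  97  99  99 100  98  97  96]
 [ 99 103  98  97  98 102 100 103 102  98 101 102 100  99 102 100  97  99
  100 101  97 100  98  97 101  99  96  99  98 102]
 [101 100 105 105 106 103 102 102 100 104 104 102  98  99 104 103 103 100
  103 106 101 104 105 103 101 105  98 101 102 100]
 [104 104 107 107 108 108 104 104  99 101 103 103 107 104 104 103 103 103
  105 105 102 102 103 100 106 100 105 103 107 102]
 [169 168 158 149 140 125 109 102 107 103 101 102 103 104 105 102 100 103
   99 102  98 100 102 100 106 101 103 101 100  95]
 [244 245 243 243 241 240 228 107 101 108 106 105 107 105 107 104  97 147
  200 193 175 160 140 121  96  95  97  96 101  94]
 [250 250 249 250 250 249 241 128 127 126 128 126 127 130 124 128 115 187
  248 246 243 243 244 244 243 243 244 241 238 232]
 [250 249 250 250 250 249 232 127 127 127 126 125 128 129 124 122 115 179
  250 247 243 243 243 243 243 243 244 244 243 243]
 [250 250 250 250 250 250 234 122 12
[... 1372 characters left out ...]
 107 106 103 104 103 101 104 100 106 102
  102 106 104 107 104 104 100 105 104 105 104 101]
 [106 108 111 110 107 106 108 110 109 108 105 104 103 107 107 108 107 108
  110 106 108 108 108 109 108 106 103 105 111 110]
 [105 106 105 102 104 108 105 102 105 105 105 105 105 105 103 104 105 107
  106 100 105 106 102 105 106 108 103 106 103 105]
 [104 103 103 104 101  98 101  99 100 101 103 103 101 101 103 102 100  98
  103 100 100 100  99  99 100  98 101 102  99 101]
 [ 98  96  96  98  98  97  95  97  96  94 100  96  97  99  97  99  95  94
   96 100  96 101  97  97 100  97  97  96  95  97]]
315 [0.5566 0.1682 0.201 ]
320 [0.5566 0.1732 0.201 ]
325 [0.5566 0.1783 0.201 ]
piv [0.5596 0.2385 0.218 ]
```

```bash
python3 -m crank '[[0,0,0,0.39,-1,0,0.5],[0,0,0,0.39,-1,0,0.5],[0,0,0,0.39,-1,0,0.5],[0,0,0,0.39,-1,0,0.5],[0,0,0,0.39,-1,0,0.5]]'
python3 -m crank '[[0,0,0,0.39,-1,0,0.5],[0,0,0,0.39,-1,0,0.5],[0,0,0,0.39,-1,0,0.5],[0,0,0,0.39,-1,0,0.5],[0,0,0,0.39,-1,0,0.5]]'
python3 -m crank '[[0,0,0,0.39,-1,0,0.5],[0,0,0,0.39,-1,0,0.5],[0,0,0,0,0,0.9,0.5],[0,0,0,0,0,0.9,0.5],[0,0,0,0,0,0.9,0.5]]'
python3 -m crank '[[0,0,0,0,0,0.7,0.5],[0,0,0,0,0,0,0.5],[0,0,0,0,0,0,0.5],[0,0,0,0,0,0,0.5],[0,0,0,0,0,0,0.5]]'
python3 - <<'E'
from h import *
import pickle
c=read_camera("wrist"); pickle.dump(c,open("w5.pkl","wb")); cv2.imwrite("pics/w5.png",c["frame"][:,:,::-1])
o=get_obs();M=rot(o["eef_rot"]).as_matrix();print(o["ee_pos"],M.round(3).tolist(),o["qpos"].round(2),o["width"])
print((M.T@(np.array([.4953,-.248,.143])-o["ee_pos"])/.03).round(2))
for P in((.4953,-.248,.163),(.576,-.2525,.0845),(.4145,-.2445,.0845)): print(pix(c,P,True))
E
```

```text
time_s: 17.32
ee_pos: [0.5878, -0.0421, 0.3365]
eef_rot: [0.0, 0.026, 1.0, -0.0]
contact_force: [0.2, -0.2, -0.3]
width: 0.0466
grip_force: 0.0
time_s: 17.95
ee_pos: [0.5214, -0.1886, 0.3365]
eef_rot: [0.0, 0.026, 1.0, -0.0]
contact_force: [0.6, 1.0, 0.2]
width: 0.0465
grip_force: 0.0
time_s: 18.58
ee_pos: [0.4953, -0.2466, 0.2548]
eef_rot: [0.0, 0.027, 1.0, -0.0]
contact_force: [1.0, -0.2, -1.2]
width: 0.047
grip_force: 0.0
time_s: 19.2
ee_pos: [0.4961, -0.2465, 0.2349]
eef_rot: [0.001, 0.027, 1.0, -0.0]
contact_force: [0.1, -0.4, 0.2]
width: 0.0465
grip_force: 0.0
[ 0.49599277 -0.24650655  0.23473907] [[-0.999, 0.053, 0.001], [0.053, 0.999, -0.0], [-0.001, -0.0, -1.0]] [ 1.03  0.65 -1.03  1.68  0.6   1.16  1.36] 0.04672995752008442
[ 0.02 -0.05  3.06]
[254.39591687 203.23241655]
[254.49227536 249.02434171]
[253.91563318 102.88263536]
```

View pics/w5.png

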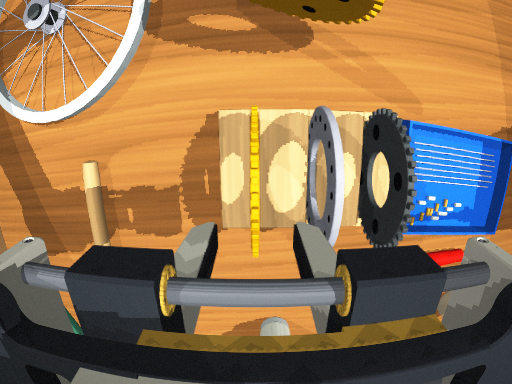

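The wrist view shows the gold sprocket edge-on at column 255, rows 105–256, midway between the open fingers at columns 216 and 294. The brake disc is clear of the right finger.

Run:
```python
from h import *
import pickle; c=pickle.load(open("w5.pkl","rb"))
k=cv2.inRange(cv2.cvtColor(c["frame"],cv2.COLOR_RGB2HSV),(18,130,60),(32,255,255))[90:270,245:266]
y,x=np.where(k);lo,hi=y.min()+90,y.max()+90;print(lo,hi,[(r,(x[y==r-90]+245).mean()) for r in(110,150,200,lo,hi)])
for r,s in((lo-.5,1),(hi+.5,-1)):
    p,d=ray(c,255,r,True); n=np.array([-d[2],d[0]])/np.hypot(d[0],d[2]) 
    for sg in(1,-1):
        # dist: n.((X-px),(.0845-pz)) = sg*.0785
        print(r,sg,p[0]+(sg*.0785-n[1]*(.0845-p[2]))/n[0])
```

```text
105 257 [(110, np.float64(253.5)), (150, np.float64(255.30769230769232)), (200, np.float64(254.0)), (np.int64(105), np.float64(254.0)), (np.int64(257), np.float64(255.0))]
104.5 1 0.49473050310256994
104.5 -1 0.33770698078402955
257.5 1 0.6764130028225476
257.5 -1 0.4978327535370458
```

```bash
python3 -m crank '[[0,0,0,0,-0.05,0.9,0.5],[0,0,0,0,0,0.9,0.5],[0,0,0,0,0,0.8,0.5],[0,0,0,0,0,0.46,0.5],[0,0,0,0,0,0,0.5]]' 40
python3 -m crank '[[0,0,0,0,0,0,0.95],[0,0,0,0,0,0,0.97],[0,0,0,0,0,0,0.97],[0,0,0,0,0,0,0.97],[0,0,0,0,0,0,0.97]]' 40
python3 -m crank '[[0,0,0,0,0,0,0.97],[0,0,0,0,0,0,0.97],[0,0,0,0,0,0,0.97],[0,0,0,0,0,0,0.97],[0,0,0,0,0,0,0.97]]' 40
```

```text
time_s: 19.88
ee_pos: [0.4954, -0.2479, 0.1418]
eef_rot: [-0.001, 0.026, 1.0, 0.0]
contact_force: [0.3, -0.7, -0.8]
width: 0.0466
grip_force: 0.0
time_s: 20.5
ee_pos: [0.4958, -0.2476, 0.1426]
eef_rot: [0.0, 0.026, 1.0, 0.0]
contact_force: [0.0, 0.7, 1.6]
width: 0.0077
grip_force: 40.0
time_s: 21.12
ee_pos: [0.4958, -0.2477, 0.1426]
eef_rot: [0.0, 0.026, 1.0, 0.0]
contact_force: [-0.3, 1.6, 4.1]
width: 0.0077
grip_force: 40.0
```

```bash
python3 -m crank '[[0,0,0,0,0,-0.3,0.97],[0,0,0,0,0,-0.4,0.97],[0,0,0,0,0,-0.4,0.97],[0,0,0,0,0,0,0.97],[0,0,0,0,0,0,0.97]]' 40
python3 -m crank '[[0,0,0,0,0,-0.7,0.97],[0,0,0,0,0,-0.8,0.97],[0,0,0,0,0,-0.8,0.97],[0,0,0,0,0,-0.7,0.97],[0,0,0,0,0,0,0.97]]' 40
python3 - <<'E'
from h import *
import pickle
o=get_obs();M=rot(o["eef_rot"]).as_matrix();print(o["ee_pos"],o["contact_force"],o["wrist_torque"],o["width"])
for P in((.553,.06,.265),): print((M.T@(np.array(P)-o["ee_pos"])/.03).round(2))
S=read_camera("scene");cv2.imwrite("pics/s6.png",cv2.resize(S["frame"][90:290,120:400,::-1],(784,560)))
E
```

```text
time_s: 21.75
ee_pos: [0.4953, -0.2483, 0.1752]
eef_rot: [-0.0, 0.027, 1.0, -0.0]
contact_force: [1.0, 0.4, -4.5]
width: 0.008
grip_force: 40.0
time_s: 22.38
ee_pos: [0.4965, -0.2479, 0.2664]
eef_rot: [0.001, 0.026, 1.0, -0.0]
contact_force: [-0.5, 0.7, -4.6]
width: 0.0078
grip_force: 40.0
[ 0.49645441 -0.24787586  0.26638117] [-0.50405594  0.7212773  -4.61796502] [ 0.05677777 -0.18016086 -0.00667075] 0.00777166828570383
[-1.34 10.35  0.04]
```

View pics/s6.png

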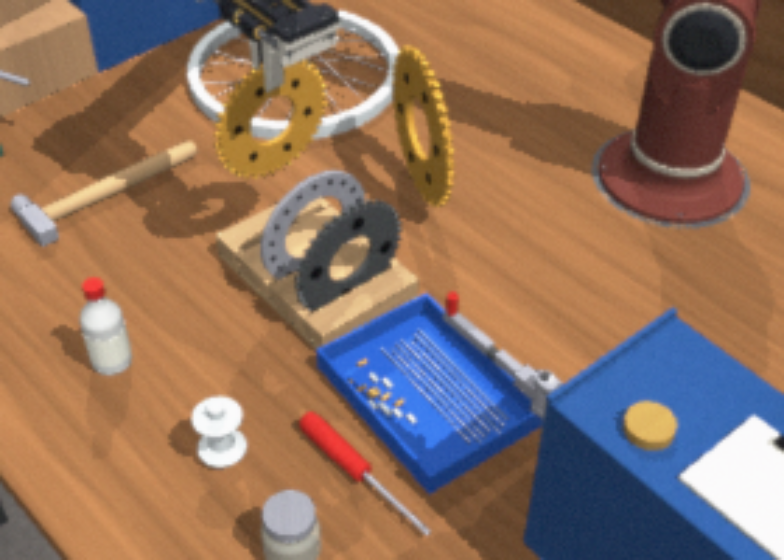

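The crop shows the gold sprocket lifted clear at about (270,120) in the gripper. The other discs are in the rack and the hook is out at (500,345). The sprocket's bottom is still lower than the other discs' tops, so I raise it further before crossing.

```bash
python3 -m crank '[[0,0,0,0,0,-0.6,0.97],[0,0,0,0,0,-0.7,0.97],[0,0,0,0,0,-0.7,0.97],[0,0,0,-0.1,0.4,0,0.97],[0,0,0,-0.1,0.7,0,0.97]]' 40
python3 -m crank '[[0,0,0,-0.12,0.9,0,0.97],[0,0,0,-0.12,0.9,0,0.97],[0,0,0,-0.12,0.9,0,0.97],[0,0,0,-0.12,0.9,0,0.97],[0,0,0,-0.12,0.9,0,0.97]]' 40
python3 -m crank '[[0,0,0,-0.12,0.9,0,0.97],[0,0,0,-0.12,0.9,0,0.97],[0,0,0,-0.12,0.9,0,0.97],[0,0,0,-0.12,0.8,0,0.97],[0,0,0,-0.1,0.5,0,0.97]]' 40
python3 -m crank '[[0,0,0,-0.07,0.3,0,0.97],[0,0,0,0,0,0.6,0.97],[0,0,0,0,0,0.7,0.97],[0,0,0,0,0,0.5,0.97],[0,0,0,0,0,0,0.97]]' 40
python3 - <<'E'
from h import *
import pickle
c=read_camera("wrist"); pickle.dump(c,open("w7.pkl","wb")); cv2.imwrite("pics/w7.png",c["frame"][:,:,::-1])
o=get_obs();M=rot(o["eef_rot"]).as_matrix();print(o["ee_pos"],o["contact_force"],o["wrist_torque"],o["width"],np.degrees(np.arctan2(M[1,1],M[0,1])))
for P in((.5546,.111,.265),(.5566,.173,.265)): print((M.T@(np.array(P)-o["ee_pos"])/.03).round(2))
E
```

```text
time_s: 23.05
ee_pos: [0.503, -0.2146, 0.3243]
eef_rot: [-0.001, 0.027, 1.0, 0.0]
contact_force: [-0.0, 0.2, -5.0]
width: 0.0075
grip_force: 40.0
time_s: 23.68
ee_pos: [0.5277, -0.0785, 0.3243]
eef_rot: [-0.001, 0.025, 1.0, 0.0]
contact_force: [-0.8, -0.6, -3.9]
width: 0.0078
grip_force: 40.0
time_s: 24.3
ee_pos: [0.5511, 0.0406, 0.3247]
eef_rot: [-0.001, 0.024, 1.0, 0.0]
contact_force: [0.0, -0.5, -4.8]
width: 0.008
grip_force: 40.0
time_s: 24.92
ee_pos: [0.5542, 0.0454, 0.2701]
eef_rot: [-0.001, 0.027, 1.0, -0.0]
contact_force: [-0.3, 1.1, -4.2]
width: 0.0081
grip_force: 40.0
[0.55484833 0.04596937 0.27117433] [-0.77140276 -0.72293925 -5.30862911] [ 0.09806013 -0.22918726  0.01545092] 0.007906520912360491 86.93135514096198
[0.12 2.16 0.21]
[0.17 4.23 0.21]
```

View pics/w7.png

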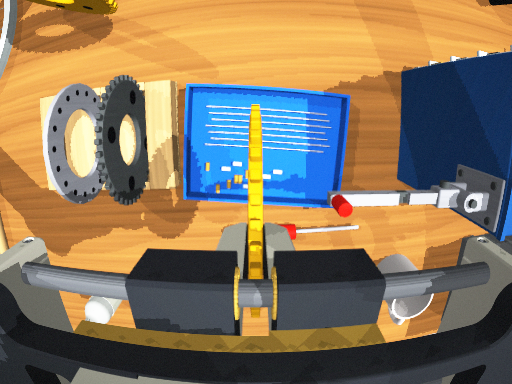

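```bash
python3 -m crank '[[0,0,0,0.03,0.3,0.17,0.97],[0,0,0,0.03,0.6,0,0.97],[0,0,0,0.03,0.7,0,0.97],[0,0,0,0.02,0.7,0,0.97],[0,0,0,0,0,0,0.97]]' 40
python3 -m crank '[[0,0,0,0.03,0.6,0,0.97],[0,0,0,0.02,0.6,0,0.97],[0,0,0,0.02,0.5,0,0.97],[0,0,0,0,0.22,0,0.97],[0,0,0,0,0,0,0.97]]' 40
python3 - <<'E'
from h import *
o=get_obs();M=rot(o["eef_rot"]).as_matrix();print(o["ee_pos"],o["contact_force"],o["wrist_torque"],o["width"])
print((M.T@(np.array((.5566,.173,.232))-o["ee_pos"])/.03).round(2))
E
```

```text
time_s: 25.6
ee_pos: [0.5544, 0.1196, 0.2673]
eef_rot: [0.001, 0.023, 1.0, 0.001]
contact_force: [0.1, 0.3, -5.1]
width: 0.0083
grip_force: 40.0
time_s: 26.22
ee_pos: [0.5561, 0.1736, 0.2663]
eef_rot: [-0.0, 0.026, 1.0, -0.0]
contact_force: [-0.4, -0.4, -4.9]
width: 0.0076
grip_force: 40.0
[0.55605372 0.17355834 0.26626579] [-0.44762646 -0.40616846 -4.93604304] [ 0.0012069  -0.15225075  0.00324085] 0.007615737309765428
[-0.02 -0.02  1.14]
```

```bash
python3 -m crank '[[0,0,0,0,-0.02,0.4,0.97],[0,0,0,0,0,0.4,0.97],[0,0,0,0,0,0.35,0.97],[0,0,0,0,0,0,0.97],[0,0,0,0,0,0,0.97]]' 40
python3 -m crank '[[0,0,0,0,0,0.05,0.97],[0,0,0,0,0,0.05,0.97],[0,0,0,0,0,0.05,0.97],[0,0,0,0,0,0,0.97],[0,0,0,0,0,0,0.97]]' 40
python3 - <<'E'
from h import *
o=get_obs();print(o["ee_pos"],o["contact_force"],o["wrist_torque"])
E
```

```text
time_s: 26.85
ee_pos: [0.5563, 0.1726, 0.232]
eef_rot: [0.0, 0.026, 1.0, 0.0]
contact_force: [-0.3, 0.7, -5.1]
width: 0.0075
grip_force: 40.0
time_s: 27.48
ee_pos: [0.5561, 0.1724, 0.2274]
eef_rot: [0.0, 0.026, 1.0, 0.0]
contact_force: [-0.1, -0.8, -4.4]
width: 0.0075
grip_force: 40.0
[0.55614311 0.17243864 0.22735583] [-0.12055264 -0.8034386  -4.35085194] [ 0.03280829 -0.17873341 -0.05236238]
```

```bash
python3 -m crank '[[0,0,0,0,0,0.04,0.97],[0,0,0,0,0,0.04,0.97],[0,0,0,0,0,0,0.97],[0,0,0,0,0,0,0.97],[0,0,0,0,0,0,0.97]]' 40
python3 - <<'E'
from h import *
o=get_obs();print(o["ee_pos"],o["contact_force"],o["wrist_torque"])
E
```

```text
time_s: 28.1
ee_pos: [0.5561, 0.1725, 0.2249]
eef_rot: [-0.0, 0.026, 1.0, 0.0]
contact_force: [-0.4, -0.5, -5.1]
width: 0.0078
grip_force: 40.0
[0.55605936 0.17250518 0.22489489] [-0.41792892 -0.54777544 -5.10065182] [ 0.14051155 -0.16215474 -0.03466207]
```

```bash
python3 -m crank '[[0,0,0,0,0,0.04,0.97],[0,0,0,0,0,0,0.97],[0,0,0,0,0,0.04,0.97],[0,0,0,0,0,0,0.97],[0,0,0,0,0,0,0.97]]' 40
python3 - <<'E'
from h import *
o=get_obs();print(o["ee_pos"],o["contact_force"],o["wrist_torque"])
E
```

```text
time_s: 28.72
ee_pos: [0.5561, 0.1725, 0.2225]
eef_rot: [0.0, 0.026, 1.0, 0.0]
contact_force: [0.3, 0.0, -3.7]
width: 0.0073
grip_force: 40.0
[0.55611693 0.17248972 0.22248518] [ 0.28488336  0.01056345 -3.67984788] [ 0.18197473 -0.18105951  0.02346361]
```

```bash
python3 -m crank '[[0,0,0,0,0,0.03,0.97],[0,0,0,0,0,0,0.97],[0,0,0,0,0,0.03,0.97],[0,0,0,0,0,0,0.97],[0,0,0,0,0,0,0.97]]' 40
python3 - <<'E'
from h import *
o=get_obs();print(o["ee_pos"],o["contact_force"],o["wrist_torque"])
E
```

```text
time_s: 29.35
ee_pos: [0.5562, 0.1725, 0.2211]
eef_rot: [0.0, 0.026, 1.0, 0.0]
contact_force: [-1.3, 0.6, -0.8]
width: 0.008
grip_force: 40.0
[0.55620455 0.17248341 0.22109984] [-1.27694773  0.60400592 -0.75423654] [ 0.00991141 -0.04587799 -0.00780184]
```

```bash
python3 -m crank '[[0,0,0,0,0.05,0,0.97],[0,0,0,0,0.05,0,0.97],[0,0,0,0,0,0,0.97],[0,0,0,0,0,0,0.97],[0,0,0,0,0,0,0.97]]' 40
python3 -m crank '[[0,0,0,0,-0.1,0,0.97],[0,0,0,0,-0.1,0,0.97],[0,0,0,0,0,0,0.97],[0,0,0,0,0,0,0.97],[0,0,0,0,0,0,0.97]]' 40
```

```text
time_s: 29.98
ee_pos: [0.5566, 0.1749, 0.2208]
eef_rot: [0.0, 0.027, 1.0, -0.0]
contact_force: [-0.7, -5.1, 1.7]
width: 0.0079
grip_force: 40.0
time_s: 30.6
ee_pos: [0.5559, 0.1722, 0.2212]
eef_rot: [0.001, 0.025, 1.0, 0.003]
contact_force: [0.7, 5.2, -0.6]
width: 0.0078
grip_force: 40.0
```

```bash
python3 -m crank '[[0,0,0,0,0.07,0,0.97],[0,0,0,0,0.06,0,0.97],[0,0,0,0,0,0,0.97],[0,0,0,0,0,0,0.97],[0,0,0,0,0,0,0.97]]' 40
python3 -m crank '[[0,0,0,0,0,0,0.97],[0,0,0,0,0,0,0.97],[0,0,0,0,0,0,0.97],[0,0,0,0,0,0,0.97],[0,0,0,0,0,0,0.97]]' 4
python3 -m crank '[[0,0,0,0,0,0,0.88],[0,0,0,0,0,0,0.84],[0,0,0,0,0,0,0.8],[0,0,0,0,0,0,0.76],[0,0,0,0,0,0,0.72]]' 4
python3 -m crank '[[0,0,0,0,0,0,0.7],[0,0,0,0,0,0,0.7],[0,0,0,0,0,0,0.7],[0,0,0,0,0,0,0.7],[0,0,0,0,0,0,0.7]]' 4
python3 - <<'E'
from h import *
c=read_camera("wrist");S=read_camera("scene")
m=np.hstack([cv2.resize(c["frame"][60:280,180:420,::-1],(400,366)),cv2.resize(S["frame"][130:260,240:382,::-1],(400,366))])
cv2.imwrite("pics/m8.png",m)
E
```

```text
time_s: 31.22
ee_pos: [0.5561, 0.1725, 0.2207]
eef_rot: [-0.0, 0.027, 1.0, -0.001]
contact_force: [-1.4, -1.0, 3.2]
width: 0.0075
grip_force: 40.0
time_s: 31.85
ee_pos: [0.5561, 0.1726, 0.2206]
eef_rot: [-0.0, 0.027, 1.0, -0.001]
contact_force: [-1.4, -1.8, 2.6]
width: 0.0082
grip_force: 4.0
time_s: 32.48
ee_pos: [0.5562, 0.1735, 0.2207]
eef_rot: [0.0, 0.026, 1.0, 0.0]
contact_force: [-0.8, -0.5, -0.5]
width: 0.025
grip_force: 0.0
time_s: 33.1
ee_pos: [0.5562, 0.1733, 0.2207]
eef_rot: [0.0, 0.027, 1.0, 0.0]
contact_force: [-0.8, -0.0, -0.2]
width: 0.0283
grip_force: 0.0
```

View pics/m8.png

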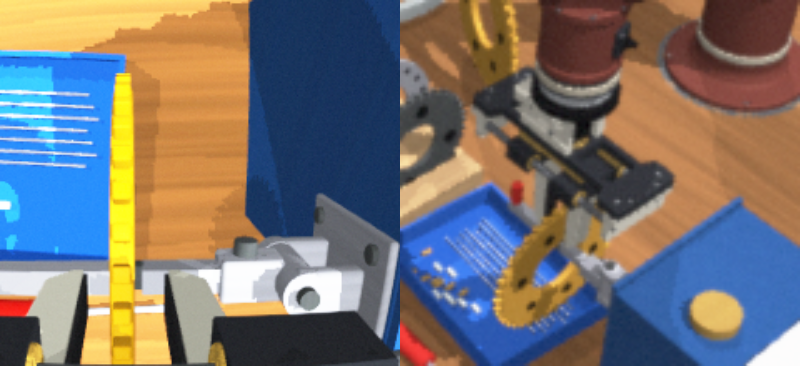

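The sprocket hangs upright on the bar at (122,270) in the left crop, with a finger clear on either side and the post beyond it. I'll retreat straight up.

```bash
python3 -m crank '[[0,0,0,0,0,-0.2,0.7],[0,0,0,0,0,-0.4,0.7],[0,0,0,0,0,-0.8,0.7],[0,0,0,0,0,-1,0.7],[0,0,0,0,0,-1,0.7]]'
python3 -m crank '[[0,0,0,-0.8,0,-0.5,0.7],[0,0,0,-0.8,0,0,0.7],[0,0,0,-0.8,0,0,0.7],[0,0,0,0,0,0,0.7],[0,0,0,0,0,0,0.7]]'
python3 - <<'E'
from h import *
import time
c=read_camera("wrist");S=read_camera("scene")
m=np.hstack([cv2.resize(c["frame"][40:260,180:420,::-1],(400,366)),cv2.resize(S["frame"][130:260,240:382,::-1],(400,366))])
cv2.imwrite("pics/m9.png",m)
def z(v): return atz(c,*v,.201,True)
o=get_obs();print(o["ee_pos"],pix(c,(.5566,.173,.2425),True),pix(c,(.56-.0785,.1733,.164),True))
E
```

```text
time_s: 33.83
ee_pos: [0.5561, 0.1735, 0.3246]
eef_rot: [0.0, 0.026, 1.0, 0.0]
contact_force: [0.0, 0.7, 0.5]
width: 0.0279
grip_force: 0.0
time_s: 34.45
ee_pos: [0.6271, 0.1701, 0.3383]
eef_rot: [-0.0, 0.026, 1.0, 0.0]
contact_force: [-0.1, -0.6, 0.3]
width: 0.0281
grip_force: 0.0
[0.62710057 0.16999645 0.3383986 ] [255.27763245 114.61995295] [251.99960583  46.83041569]
```

View pics/m9.png

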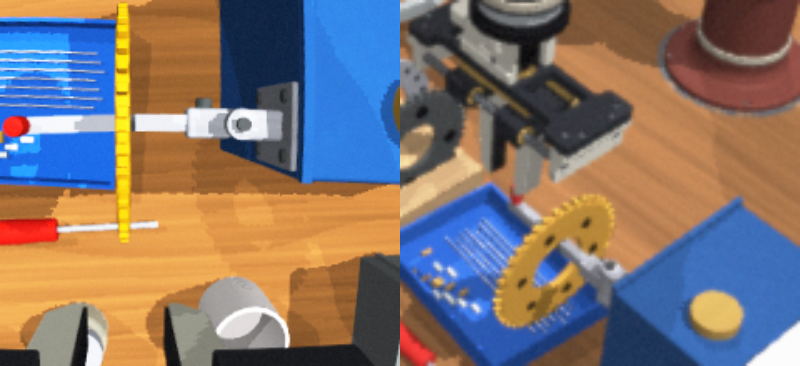

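The sprocket hangs upright and still in the notch at (123,123) in the left crop. The hook is straight out, with the post at (15,127), and the gripper is clear.

```bash
python3 -c "
from plant import *
print(job_done())"
```

```text
the job is handed in; nothing more can be done
None
```

I swung the hook out to its stop and hung the gold sprocket by its bore in the notch of the bar. The gripper is clear and nothing else was touched; I handed the job in at about 34 s of the 72 s allowed.

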